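# Square two truck hangers against the bench fence

## Robot

A 6-joint arm with a two-finger parallel gripper is mounted at the origin on the work surface. World frame = base frame: x ahead of the robot, y to its left, z up, the work surface at z = 0. Lengths are in m, angles in rad, forces in N, time in s.
With the tool pointing down it reaches from about 0.35 to 0.975 m from the base axis. Payload 4.9 kg.
Tool frame: the origin (TCP) lies at the very end of the fingers, on their centre line; the grasp point (between the pads) lies 19 mm behind it; z points along the fingers, y is the line along which they close (so a half turn about z gives the same grasp; the last joint's range is limited). The gripper opens to 85 mm and grips with 20 to 120 N. Pads are 22 mm wide; open, the fingers measure 114 mm over their backs; the gripper's body (76 mm by 85 mm) begins 54 mm behind the grasp point. The pads swing forward as they close: fully open they stand 13 mm farther back than shut.
Start: joints at [1.146, 0.053, 1.613, -0, 1.476, -0.119], TCP at [0.188, 0.596, 0.231] pointing down, gripper open.
Joint ranges: [-3.01, 3.01], [-1.01, 2.22], [0.06, 2.58], [-1.02, 4.17], [0.09, 2.62], [-3.14, 3.14]. Speed limits (rad/s): [2.57, 2.57, 3.14, 3.14, 3.14, 3.14].

## Interface

Orientations are given as a rotation vector (axis times angle).
In Python, from station import ctrl, imaging gives the robot as it stands.
- The arm moves only by the tool play_rows, never from a script. Its argument "series" is a list of rows, each a list of 3 entries, a list of its own where there are three numbers: the opening, from 0 (shut) to 1 (fully open), then the shift along the tool's x, y, z each as a share of 0.05 m, from -1 to 1, then the turn, a rotation vector about the tool's x, y, z each as a share of 8 degrees, from -1 to 1. In form: [[grip, [dx, dy, dz], [ax, ay, az]], ...]. A call has 1 to 8 rows; each row shifts and turns the commanded pose from where the row before left it, along the tool's axes as they then stand; what a row does not reach is not made up. A row lasts 1/8 s, in which the tool goes at most 62.5 mm and 10.7 degrees, less where a joint would pass 70% of its speed; a pose out of reach is approached as far as the arm can. A call with a number of a shift or a turn outside -1 to 1 is refused whole. A call with a gripper value outside its range is refused whole. The fingers move at their own pace and stop on an object; "force" is the grip in N (left out, the last holds). Time passes only in rows, so rows that do not move let the fingers close. It gives the time, the measured TCP pose, the force, the opening and the grip force at its end, in the units of the state.
- ctrl.get_obs(): the state, without advancing time (a new reading comes with each control period).
- imaging.get_image(name): name is "scene" or "side" or "wrist"; returns a dict with "color" (420x560x3 uint8, blue, green, red), "fx", "fy", "cx", "cy" (pixels), "extrinsics" (4x4, takes a point from world to camera coordinates); the wrist camera has in their place "hand_eye" (4x4, takes a point from camera to tool coordinates, whose origin is the TCP and whose axes are the flange's). Camera axes: x right, y down, z forward; pixel columns grow to the right and rows downward; lengths in m; the calibration is good to about 2 mm. A picture is of the moment at which its call begins: read the wrist's pose just before it. There is no depth.
- ctrl.finish_job(): hands the job in; it is judged then, once.
The state is a dict: "t": time; "q": joint angles; "dq": joint speeds; "effort": joint torques, N m; "tool_pos": TCP position; "tool_rot": TCP orientation; "contact_force": force on the tool from outside, world axes, zero at the start; "wrist_torque": the same for the moment, N m; "opening": finger opening in m; "grip_force": force on a finger pad.
Only numpy, scipy, OpenCV 4.12 (cv2) and the standard library are available. Lean on these libraries where they do the work, as an engineer would, in place of code of your own. Each camera call takes 0.05 s, during which the arm holds its last target. There are 200 camera calls.

## Task

Push the two bare aluminium hangers along the bench with the fingertips until each lies square, its whole flat back flush against the front of the steel fence, so the pair can be compared side by side. Only slide them: do not pick up, lift or tip either one, and leave the wheel chock, the bowl of speed rings, the bearing press and the wheel where they stand.

Things in the scene. Friction and masses are not known exactly. Their poses are not given: they have to be found in the camera images.
- fence: steel bar bolted to the bench as a stop, 520 mm long (its y), 30 mm deep, 24 mm high, with three bolt heads 5 mm higher; never moves. It stands beyond the hangers across the robot's view, turned up to 0.2 rad. Origin: middle of the lower edge of the long front face (towards the robot), at bench level; +x into the bar, away from the robot; y along the face
- hanger_a: left (+y) bare truck hanger, aluminium, loose, 0.2-0.4 kg, flat on the bench. Origin: middle of its flat back's lower edge. +x out of the back (to the fence), y along the axle, z up. Cross bar 125 mm (y), 28 mm high, x = 0 (back) to -30 mm (front face, flat shoulders 18 to 62 mm either side of the middle). 8 mm axle stubs, 14 mm up, at x = -15 mm, reach 95 mm either side
- hanger_b: right (-y) hanger, the same shape, mass, origin and axes as hanger_a. Both start with the back 50 to 110 mm short of the fence, turned up to 0.45 rad from square with it, noses towards the robot. A low disc (bushing seat, 30 mm wide) rises 3 mm on top of each cross bar
- hanger_a_nose (a point): tip of the left hanger's nose, 11 mm above the bench, at x = -70 mm in the hanger's axes. The nose sticks out of the middle of the front face (x = -30 mm): 36 mm wide to x = -43 mm, then 26 mm, ending round, 18 mm wide; 22 to 26 mm high
- hanger_b_nose (a point): tip of the right hanger's nose, 11 mm above the bench, at x = -70 mm in the hanger's axes. The nose sticks out of the middle of the front face (x = -30 mm): 36 mm wide to x = -43 mm, then 26 mm, ending round, 18 mm wide; 22 to 26 mm high
- chock: grey silicone wheel chock, a wedge 90 mm long, 60 mm wide and 45 mm high at its thick end, near the left hanger; loose, to be left alone. Origin: centre of its underside
- bowl: white bowl of small black speed rings, 116 mm wide, 45 mm high, at the right; loose, to be left alone. Origin: centre of its underside
- press: yellow bearing press: base 130 by 90 mm, column and head to 190 mm, lever knob to 233 mm, at the left; loose, 2.4 kg, to be left alone. Origin: centre of its underside
- wheel: white skate wheel lying on its side, 54 mm wide, 33 mm high, near the right hanger; loose, to be left alone. Origin: centre of its underside
Things that resemble listed ones, but are neither listed nor needed, are in the scene too. Leave any black or yellow look-alike of the hanger_a alone.

How it is judged:
At the end, for the whole second after the job is handed in: Both hangers lie flat and still on the bench, the middle of each flat back within 3 mm of the fence's front face and within 0.04 rad of square with it, the whole back on the fence (middle within 200 mm of the fence's middle); chock, bowl, press and wheel within 15 mm of where they started (x of hanger_a in the frame of fence between -0.003 and 0.003 m and y of hanger_a in the frame of fence between -0.2 and 0.2 m and angle between the x axis of each of hanger_a, hanger_b and the x axis of fence, either way round below 0.04 rad and height (world z) of each of hanger_a, hanger_b below 0.004 m and angle between each of hanger_a, hanger_b's own z axis and vertical below 0.06 rad and linear speed of each of hanger_a, hanger_b below 0.01 m/s and x of hanger_b in the frame of fence between -0.003 and 0.003 m and y of hanger_b in the frame of fence between -0.2 and 0.2 m and distance of each of chock, bowl, press, wheel from where it was at the start of the episode below 0.015 m); the robot touches nothing.
It fails at once if the left hanger is lifted off the bench or tipped (height (world z) of hanger_a above 0.008 m or angle between hanger_a's own z axis and vertical above 0.15 rad).
It fails at once if the right hanger is lifted off the bench or tipped (height (world z) of hanger_b above 0.008 m or angle between hanger_b's own z axis and vertical above 0.15 rad).
It fails at once if the chock, bowl, press or wheel is moved by more than 15 mm (distance of any of chock, bowl, press, wheel from where it was at the start of the episode above 0.015 m).
It also fails if it takes over 51 s, if anything falls off the work surface, if the arm or the gripper's body presses on something with over 40 N, if the wrist force passes 120 N, or if a joint passes its speed limit or range.

## Working session

There is one attempt and no reset: what is moved stays moved. The work goes in short steps, Python scripts to look and compute and a tool call to move; the robot and the scene stay as the last step left them, time stands still between calls to the robot, and variables do not carry over. Pictures are saved under pics/ and viewed, at most 10 in all, crops included, and the job is handed in when it is done.

Besides the shell and the picture viewer there is one more tool, called after "Emit:" as name(argument=value, ...), one argument or row to a line, values as JSON. play_rows: Moves the arm, as the interface text tells. Shift numbers are shares of 0.05 m and turn numbers shares of 8 degrees, none past 1 either way. Its arguments: {"type":"object","properties":{"series":{"type":"array"},"force":{"type":"number"}},"required":["series"]}

```bash
mkdir -p pics
cat > h.py <<'E'
import numpy as np,cv2
from station import ctrl,imaging
from scipy.spatial.transform import Rotation as R
def snap(n,f):
    o=ctrl.get_obs(); d=imaging.get_image(n); cv2.imwrite(f'pics/{f}.png',d['color'])
    if n=='wrist':
        T=np.eye(4);T[:3,:3]=R.from_rotvec(o['tool_rot']).as_matrix();T[:3,3]=o['tool_pos'];M=T@d['hand_eye']
    else: M=np.linalg.inv(d['extrinsics'])
    np.savez(f'pics/{f}.npz',M=M,k=[d['fx'],d['fy'],d['cx'],d['cy']]); return o
def w(f,u,v,z):
    a=np.load(f'pics/{f}.npz');M=a['M'];fx,fy,cx,cy=a['k']
    r=M[:3,:3]@[(u-cx)/fx,(v-cy)/fy,1];c=M[:3,3]
    return c+r*(z-c[2])/r[2]
def big(f,g,x0,y0,x1,y1):
    i=cv2.imread(f'pics/{f}.png')[y0:y1,x0:x1];s=min(800/(x1-x0),600/(y1-y0))
    cv2.imwrite(f'pics/{g}.png',cv2.resize(i,None,fx=s,fy=s,interpolation=cv2.INTER_CUBIC));return s
E
python3 - <<'E'
from h import *
o=snap('scene','s0');snap('side','d0')
print(o['tool_rot'],R.from_rotvec(o['tool_rot']).as_matrix().round(3),o['t'])
for f in('s0','d0'):
  a=np.load(f'pics/{f}.npz');print(a['M'].round(3),a['k'])
i=np.vstack([cv2.imread('pics/s0.png')]);cv2.imwrite('pics/s0b.png',cv2.resize(i,(800,600),interpolation=cv2.INTER_CUBIC))
E
```

```text
[-0.47838673 -3.10443958  0.00310687] [[-0.954  0.301 -0.001]
 [ 0.301  0.954 -0.002]
 [ 0.    -0.002 -1.   ]] 0.0
[[ 0.881  0.337 -0.331  0.926]
 [ 0.473 -0.639  0.607 -0.885]
 [-0.007 -0.691 -0.723  1.137]
 [ 0.     0.     0.     1.   ]] [497.84254977 497.84254977 272.54212491 201.42664615]
[[ 0.567 -0.587  0.578 -0.51 ]
 [-0.823 -0.388  0.414 -0.692]
 [-0.019 -0.711 -0.703  1.235]
 [ 0.     0.     0.     1.   ]] [524.77810081 524.77810081 278.44091403 208.08438404]
```

View pics/s0b.png

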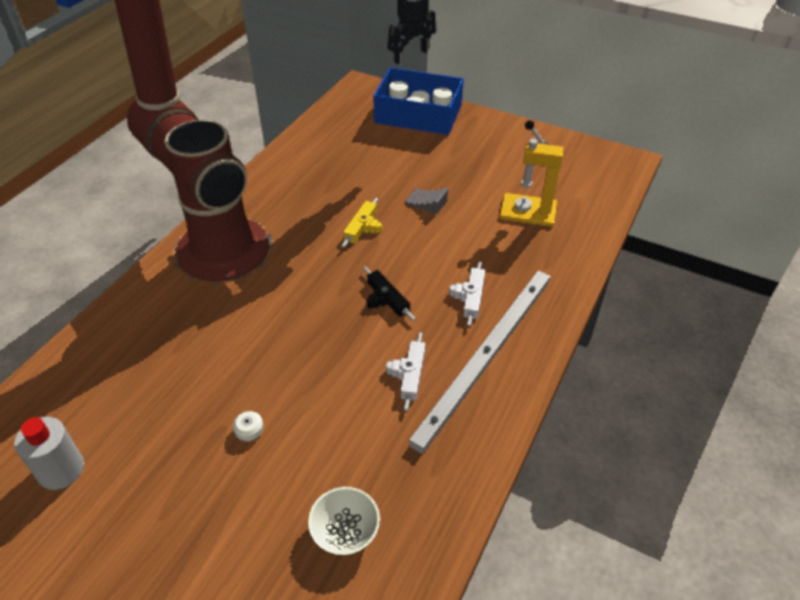

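View pics/d0.png

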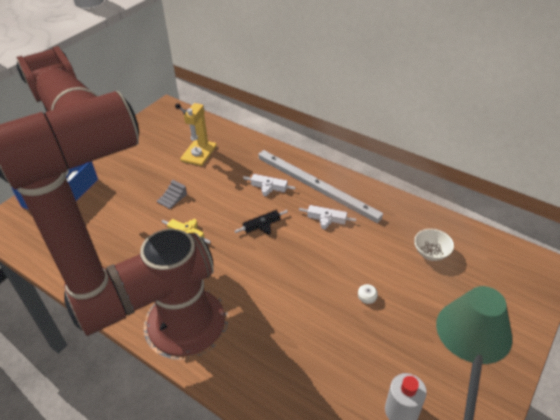

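The scene picture (800x600) shows the fence from about (545,275) to (415,445). The silver hangers are at about (472,293) for a and (408,370) for b, and the black look-alike is at (388,293). I'll enlarge both views.

Run:
```python
from h import *
print(big('s0','s0c',240,175,400,325),big('d0','d0c',225,135,395,235))
```

```text
4.0 4.705882352941177
```

View pics/s0c.png

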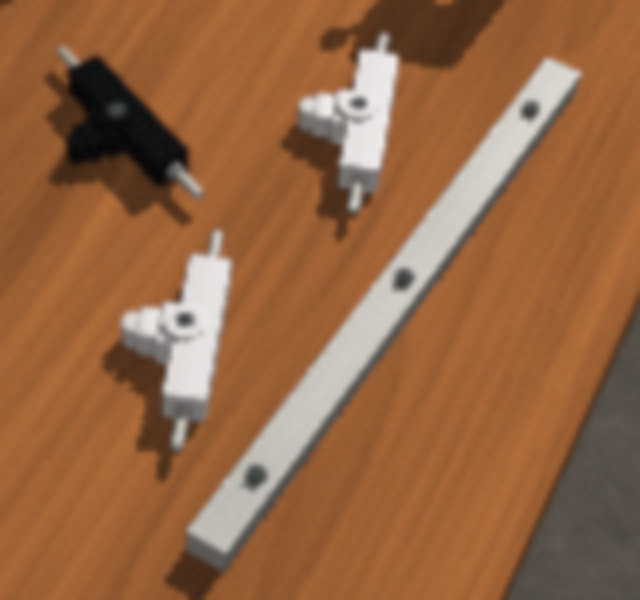

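View pics/d0c.png

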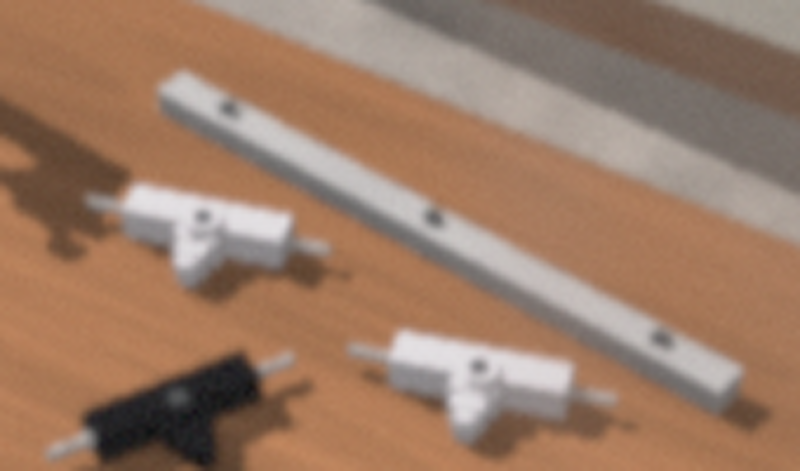

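The crops are clear. In the scene crop the fence's upper front edge runs from (547,57) to (188,533), with stub tips at (384,36)/(354,210) for a and (217,234)/(178,450) for b. In the side crop the edge runs from (160,91) to (721,396), with tips at (87,200)/(327,249) and (350,349)/(613,398).

```bash
cat >> h.py <<'E'
def rep(f,s,x0,y0,fe,A,B):
    P=lambda p,z:w(f,x0+p[0]/s,y0+p[1]/s,z)[:2]
    l,r=P(fe[0],.024),P(fe[1],.024);c=(l+r)/2;y=(l-r)/np.linalg.norm(l-r);x=np.array([y[1],-y[0]])
    print(f,'fence',c.round(4),'len',np.linalg.norm(l-r).round(3),'yaw',np.arctan2(x[1],x[0]).round(3))
    for n,S in(('a',A),('b',B)):
        l,r=P(S[0],.014),P(S[1],.014);hy=(l-r)/np.linalg.norm(l-r);hx=np.array([hy[1],-hy[0]]);b=(l+r)/2+.015*hx
        print(n,'back',b.round(4),'len',np.linalg.norm(l-r).round(3),'yaw',np.arctan2(hx[1],hx[0]).round(3),'in fence',((b-c)@x).round(4),((b-c)@y).round(4))
E
python3 - <<'E'
from h import *
rep('s0',4,240,175,[(547,57),(188,533)],[(384,36),(354,210)],[(217,234),(178,450)])
rep('d0',4.7059,225,135,[(160,91),(721,396)],[(87,200),(327,249)],[(350,349),(613,398)])
for p in [(427,200),(530,210),(248,427),(345,520),(388,293)]: print(w('s0',p[0]*.7,p[1]*.7,.02).round(3))
E
```

```text
s0 fence [ 0.6554 -0.0088] len 0.52 yaw -0.104
a back [0.597  0.1356] len 0.189 yaw 0.287 in fence -0.0731 0.1375
b back [ 0.5744 -0.1131] len 0.191 yaw 0.325 in fence -0.0697 -0.1122
d0 fence [ 0.6473 -0.0167] len 0.516 yaw -0.11
a back [0.592  0.1314] len 0.188 yaw 0.289 in fence -0.0713 0.1412
b back [ 0.5705 -0.1164] len 0.186 yaw 0.325 in fence -0.0654 -0.1075
[0.355 0.36  0.02 ]
[0.593 0.441 0.02 ]
[ 0.352 -0.38   0.02 ]
[ 0.601 -0.451  0.02 ]
[0.419 0.038 0.02 ]
```

```bash
cat >> h.py <<'E'
def plan(*wp,grip=.7):
    o=ctrl.get_obs();p=np.array(o['tool_pos']);r=R.from_rotvec(o['tool_rot'])
    print(o['t'],p.round(4),np.array(o['contact_force']).round(1),'open',o['opening'])
    for x,y,z,a,n in wp:
        c,s=np.cos(a),np.sin(a);tr=R.from_matrix([[-c,-s,0],[-s,c,0],[0,0,-1]]);t=np.array([x,y,z])
        for k in range(n,0,-1):
            d=(r.inv().apply(t-p)/k/.05).round(2);rv=((r.inv()*tr).as_rotvec()/k/np.radians(8)).round(2)
            print([grip,list(map(float,d)),list(map(float,rv))],end=', ')
            p=p+r.apply(d*.05);r=r*R.from_rotvec(rv*np.radians(8))
        print('\n',p.round(4))
E
python3 - <<'E'
from h import *
for q in [(60,50),(197,190),(188,180)]: print(w('s0',240+q[0]/4,175+q[1]/4,.014).round(3))
plan((.531,.115,.15,.288,16),(.529,.115,.01,.288,6))
E
```

```text
[0.333 0.086 0.014]
[0.497 0.004 0.014]
[0.487 0.01  0.014]
0.1 [0.1879 0.5955 0.2302] [-0.8  0.1  0.2] open 0.08539997833105516
[0.7, [-0.59, -0.44, 0.1], [-0.0, -0.0, -0.27]], [0.7, [-0.57, -0.47, 0.1], [-0.0, -0.0, -0.27]], [0.7, [-0.55, -0.49, 0.1], [-0.0, -0.0, -0.27]], [0.7, [-0.54, -0.51, 0.1], [-0.0, -0.0, -0.26]], [0.7, [-0.52, -0.53, 0.1], [-0.0, -0.0, -0.27]], [0.7, [-0.5, -0.54, 0.1], [-0.0, -0.0, -0.26]], [0.7, [-0.48, -0.56, 0.1], [-0.0, -0.0, -0.27]], [0.7, [-0.45, -0.58, 0.1], [-0.0, -0.0, -0.26]], [0.7, [-0.43, -0.6, 0.1], [-0.0, -0.0, -0.27]], [0.7, [-0.41, -0.61, 0.1], [-0.0, -0.0, -0.26]], [0.7, [-0.39, -0.63, 0.1], [-0.0, -0.0, -0.27]], [0.7, [-0.37, -0.64, 0.1], [-0.0, -0.0, -0.26]], [0.7, [-0.34, -0.65, 0.1], [-0.0, -0.0, -0.27]], [0.7, [-0.32, -0.67, 0.1], [-0.0, -0.0, -0.26]], [0.7, [-0.29, -0.68, 0.11], [-0.01, -0.0, -0.27]], [0.7, [-0.27, -0.68, 0.1], [-0.0, -0.01, -0.26]], 
 [0.5312 0.1153 0.1502]
[0.7, [0.01, 0.0, 0.47], [-0.0, 0.0, -0.0]], [0.7, [0.01, 0.0, 0.47], [-0.0, 0.0, -0.0]], [0.7, [0.01, 0.0, 0.47], [-0.0, 0.0, -0.0]], [0.7, [0.0, 0.0, 0.46], [-0.0, 0.0, -0.0]], [0.7, [0.01, 0.0, 0.47], [-0.0, 0.0, -0.0]], [0.7, [0.0, 0.01, 0.46], [-0.0, 0.0, -0.0]], 
 [0.5292 0.1152 0.0102]
```

Emit:
play_rows(
  series=[
    [0.7, [-0.59, -0.44, 0.1], [0, 0, -0.27]],
    [0.7, [-0.57, -0.47, 0.1], [0, 0, -0.27]],
    [0.7, [-0.55, -0.49, 0.1], [0, 0, -0.27]],
    [0.7, [-0.54, -0.51, 0.1], [0, 0, -0.26]],
    [0.7, [-0.52, -0.53, 0.1], [0, 0, -0.27]],
    [0.7, [-0.5, -0.54, 0.1], [0, 0, -0.26]],
    [0.7, [-0.48, -0.56, 0.1], [0, 0, -0.27]],
    [0.7, [-0.45, -0.58, 0.1], [0, 0, -0.26]],
  ],
)

```text
t: 1.1
tool_pos: [0.36, 0.3545, 0.1907]
tool_rot: [-0.011, -3.141, 0.001]
contact_force: [0.5, -0.5, 0.7]
opening: 0.0595
grip_force: 0.0
```

Emit:
play_rows(
  series=[
    [0.7, [-0.43, -0.6, 0.1], [0, 0, -0.27]],
    [0.7, [-0.41, -0.61, 0.1], [0, 0, -0.26]],
    [0.7, [-0.39, -0.63, 0.1], [0, 0, -0.27]],
    [0.7, [-0.37, -0.64, 0.1], [0, 0, -0.26]],
    [0.7, [-0.34, -0.65, 0.1], [0, 0, -0.27]],
    [0.7, [-0.32, -0.67, 0.1], [0, 0, -0.26]],
    [0.7, [-0.29, -0.68, 0.11], [0, 0, -0.27]],
    [0.7, [-0.27, -0.68, 0.1], [0, 0, -0.26]],
  ],
)

```text
t: 2.1
tool_pos: [0.5317, 0.1148, 0.1501]
tool_rot: [0.452, -3.108, -0.0]
contact_force: [1.4, 0.0, 0.6]
opening: 0.0598
grip_force: 0.0
```

Run:
```python
from h import *
o=snap('wrist','w1');print(o['tool_pos'],o['opening'],np.load('pics/w1.npz')['M'].round(3))
# projected expected points
a=np.load('pics/w1.npz');Mi=np.linalg.inv(a['M']);fx,fy,cx,cy=a['k']
for p in [(.5945,.1335,0),(.529,.115,.01)]:
    q=Mi@[*p,1];print(q[0]/q[2]*fx+cx,q[1]/q[2]*fy+cy)
plan((.529,.115,.01,.288,6))
```

```text
[0.53167374 0.11476829 0.15008479] 0.059766422887630614 [[-0.284  0.912  0.296  0.456]
 [ 0.959  0.27   0.089  0.092]
 [ 0.001  0.309 -0.951  0.293]
 [ 0.     0.     0.     1.   ]]
273.5005058057863 254.78277257150808
274.45096951843755 191.10742494100396
2.15 [0.5334 0.1116 0.1496] [ 0.3 -2.1 -0.3] open 0.059907314187825335
[0.7, [0.01, 0.02, 0.47], [-0.0, -0.0, -0.0]], [0.7, [0.01, 0.02, 0.46], [-0.0, -0.0, -0.0]], [0.7, [0.01, 0.01, 0.47], [-0.0, -0.0, -0.0]], [0.7, [0.01, 0.02, 0.46], [-0.01, -0.0, -0.0]], [0.7, [0.01, 0.01, 0.47], [-0.0, -0.0, -0.0]], [0.7, [0.01, 0.02, 0.46], [-0.01, -0.0, -0.01]], 
 [0.5292 0.1152 0.0101]
```

View pics/w1.png

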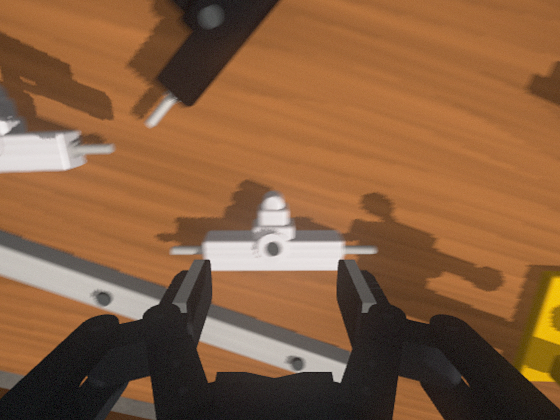

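The hanger sits square in the wrist view. Its stub tips are at (170,251) and (377,251), and its nose is at (274,196) between the fingers.

Run:
```python
from h import *
rep('w1',1,0,0,[(349,376),(0,245)],[(377,251),(170,251)],[(377,251),(170,251)])
print(w('w1',349,376,.024),w('w1',0,245,.024),w('w1',274,196,.015))
```

```text
w1 fence [0.6691 0.0683] len 0.358 yaw -0.143
a back [0.5985 0.1347] len 0.195 yaw 0.288 in fence -0.0794 0.0557
b back [0.5985 0.1347] len 0.195 yaw 0.288 in fence -0.0794 0.0557
[0.6945959  0.24526011 0.024     ] [ 0.64366747 -0.10874803  0.024     ] [0.53212016 0.11549566 0.015     ]
```

Emit:
play_rows(
  series=[
    [0.7, [0.01, 0.02, 0.47], [0, 0, 0]],
    [0.7, [0.01, 0.02, 0.46], [0, 0, 0]],
    [0.7, [0.01, 0.01, 0.47], [0, 0, 0]],
    [0.7, [0.01, 0.01, 0.46], [0, 0, 0]],
    [0.7, [0.01, 0.01, 0.47], [0, 0, 0]],
    [0.7, [0.01, 0.01, 0.44], [0, 0, 0]],
    [0.7, [-0.1, 0, 0], [0, 0, 0]],
    [0.7, [-0.1, 0, 0], [0, 0, 0]],
  ],
)

```text
t: 3.15
tool_pos: [0.5379, 0.1219, 0.0131]
tool_rot: [-0.45, 3.108, -0.0]
contact_force: [-0.2, -0.2, 0.4]
opening: 0.0596
grip_force: 0.0
```

Emit:
play_rows(
  series=[
    [0.7, [-0.1, 0, 0], [0, 0, 0]],
    [0.7, [-0.1, 0, 0], [0, 0, 0]],
    [0.7, [-0.1, 0, 0], [0, 0, 0]],
    [0.7, [-0.1, 0, 0], [0, 0, 0]],
  ],
)

```text
t: 3.65
tool_pos: [0.5564, 0.1274, 0.0124]
tool_rot: [0.45, -3.109, 0.0]
contact_force: [-2.3, -0.5, 2.2]
opening: 0.0596
grip_force: 1.2
```

Run:
```python
from h import *
o=snap('wrist','w2')
plan((.619,.128,.011,-.105,14))
```

```text
3.7 [0.5568 0.1275 0.0124] [ 0.3 -0.2  0.3] open 0.05976871503361731
[0.7, [-0.09, -0.02, 0.0], [-0.0, -0.0, 0.2]], [0.7, [-0.09, -0.02, 0.0], [-0.0, -0.0, 0.2]], [0.7, [-0.09, -0.02, 0.0], [-0.0, -0.0, 0.2]], [0.7, [-0.09, -0.02, 0.0], [-0.0, -0.0, 0.2]], [0.7, [-0.09, -0.02, 0.0], [-0.0, -0.0, 0.2]], [0.7, [-0.09, -0.01, 0.0], [-0.0, -0.0, 0.2]], [0.7, [-0.09, -0.01, 0.0], [-0.0, -0.0, 0.2]], [0.7, [-0.09, -0.01, 0.0], [-0.0, -0.0, 0.2]], [0.7, [-0.09, -0.01, 0.0], [-0.0, -0.0, 0.2]], [0.7, [-0.08, -0.0, 0.01], [-0.0, -0.0, 0.2]], [0.7, [-0.09, -0.0, 0.0], [-0.0, -0.0, 0.2]], [0.7, [-0.08, 0.0, 0.01], [-0.0, -0.0, 0.2]], [0.7, [-0.09, 0.01, 0.0], [-0.0, -0.0, 0.21]], [0.7, [-0.08, 0.0, 0.01], [-0.0, -0.0, 0.2]], 
 [0.6189 0.1278 0.0109]
```

View pics/w2.png

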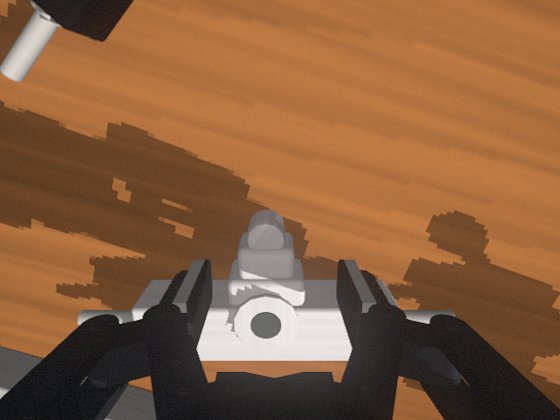

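The fingers straddle the nose (tip at about (266,225)) and have reached the shoulders. I'll push and turn now.

Emit:
play_rows(
  series=[
    [0.7, [-0.09, -0.02, 0], [0, 0, 0.2]],
    [0.7, [-0.09, -0.02, 0], [0, 0, 0.2]],
    [0.7, [-0.09, -0.02, 0], [0, 0, 0.2]],
    [0.7, [-0.09, -0.02, 0], [0, 0, 0.2]],
    [0.7, [-0.09, -0.02, 0], [0, 0, 0.2]],
    [0.7, [-0.09, -0.01, 0], [0, 0, 0.2]],
    [0.7, [-0.09, -0.01, 0], [0, 0, 0.2]],
    [0.7, [-0.09, -0.01, 0], [0, 0, 0.2]],
  ],
)

```text
t: 4.7
tool_pos: [0.5931, 0.1278, 0.0123]
tool_rot: [0.098, -3.14, 0.0]
contact_force: [0.0, 0.1, -1.2]
opening: 0.0601
grip_force: 0.5
```

Emit:
play_rows(
  series=[
    [0.7, [-0.09, -0.01, 0], [0, 0, 0.2]],
    [0.7, [-0.08, 0, 0.01], [0, 0, 0.2]],
    [0.7, [-0.09, 0, 0], [0, 0, 0.2]],
    [0.7, [-0.08, 0, 0.01], [0, 0, 0.2]],
    [0.7, [-0.08, 0.01, 0], [0, 0, 0.21]],
    [0.7, [-0.08, 0, 0.01], [0, 0, 0.2]],
  ],
)

```text
t: 5.45
tool_pos: [0.6182, 0.1278, 0.0109]
tool_rot: [0.167, 3.137, 0.0]
contact_force: [-2.9, 0.4, 2.2]
opening: 0.06
grip_force: 1.2
```

Emit:
play_rows(
  series=[
    [0.7, [-0.06, 0, 0], [0, 0, 0]],
    [0.7, [-0.06, 0, 0], [0, 0, 0]],
    [0.7, [0, 0, 0], [0, 0, 0]],
  ],
)

```text
t: 5.82
tool_pos: [0.6244, 0.127, 0.0108]
tool_rot: [0.164, 3.136, -0.0]
contact_force: [-0.2, -0.3, -0.8]
opening: 0.0598
grip_force: 0.0
```

Emit:
play_rows(
  series=[
    [0.7, [-0.05, 0, 0], [0, 0, 0]],
    [0.7, [-0.05, 0, 0], [0, 0, 0]],
  ],
)

```text
t: 6.08
tool_pos: [0.6269, 0.1267, 0.0105]
tool_rot: [-0.165, -3.132, 0.0]
contact_force: [-13.4, 0.2, 9.7]
opening: 0.0595
grip_force: 6.5
```

Emit:
play_rows(
  series=[
    [0.7, [-0.05, 0, 0], [0, 0, 0]],
  ],
)

```text
t: 6.2
tool_pos: [0.6269, 0.1267, 0.0105]
tool_rot: [-0.164, -3.125, 0.001]
contact_force: [-21.8, 1.6, 16.0]
opening: 0.0593
grip_force: 11.1
```

Emit:
play_rows(
  series=[
    [0.7, [-0.04, 0, 0], [0, 0, 0]],
    [0.7, [0, 0, 0], [0, 0, 0]],
  ],
)

```text
t: 6.45
tool_pos: [0.6269, 0.1268, 0.0101]
tool_rot: [-0.164, -3.12, 0.001]
contact_force: [-23.2, 1.8, 16.2]
opening: 0.06
grip_force: 11.8
```

Run:
```python
from h import *
fx=np.array([.994,-.105])
p=np.array(ctrl.get_obs()['tool_pos'])[:2]; q=p-fx*.04
plan((*q,.012,-.105,6),(*q,.14,-.105,4))
```

```text
6.45 [0.6269 0.1268 0.0101] [-23.2   1.8  16.2] open 0.06000966543683069
[0.7, [0.13, 0.0, -0.0], [-0.0, -0.02, 0.0]], [0.7, [0.13, 0.0, -0.01], [-0.0, -0.02, 0.0]], [0.7, [0.14, 0.0, -0.0], [-0.0, -0.02, 0.0]], [0.7, [0.13, 0.0, -0.01], [-0.0, -0.02, 0.0]], [0.7, [0.13, 0.0, -0.0], [-0.01, -0.02, 0.0]], [0.7, [0.14, 0.0, -0.01], [-0.0, -0.02, 0.0]], 
 [0.5871 0.131  0.012 ]
[0.7, [0.0, -0.0, -0.64], [-0.0, -0.0, 0.0]], [0.7, [0.0, -0.0, -0.64], [-0.0, -0.0, 0.0]], [0.7, [0.0, -0.0, -0.64], [-0.0, -0.0, 0.0]], [0.7, [0.0, -0.0, -0.64], [-0.0, -0.0, 0.0]], 
 [0.5872 0.131  0.14  ]
```

Emit:
play_rows(
  series=[
    [0.7, [0.15, 0, 0], [0, 0, 0]],
    [0.7, [0.15, 0, 0], [0, 0, 0]],
    [0.7, [0.2, 0, 0], [0, 0, 0]],
    [0.7, [0.3, 0, 0], [0, 0, 0]],
    [0.7, [0.2, 0, -0.1], [0, 0, 0]],
    [0.7, [0, 0, -0.8], [0, 0, 0]],
    [0.7, [0, 0, -0.9], [0, 0, 0]],
    [0.7, [0, 0, -0.9], [0, 0, 0]],
  ],
)

```text
t: 7.45
tool_pos: [0.583, 0.1314, 0.1474]
tool_rot: [0.164, 3.137, 0.0]
contact_force: [0.8, -0.3, -1.2]
opening: 0.0604
grip_force: 0.0
```

Run:
```python
from h import *
o=snap('wrist','w3')
plan((.5095,-.136,.14,.325,10),(.5095,-.136,.012,.325,5))
```

```text
7.5 [0.587  0.1319 0.1554] [3.3 1.1 4.1] open 0.0595677973721926
[0.7, [0.1, -0.55, 0.03], [-0.0, 0.01, -0.31]], [0.7, [0.12, -0.54, 0.03], [-0.0, 0.01, -0.31]], [0.7, [0.15, -0.54, 0.03], [-0.0, 0.01, -0.31]], [0.7, [0.17, -0.53, 0.03], [-0.0, 0.01, -0.31]], [0.7, [0.19, -0.52, 0.03], [-0.0, 0.01, -0.31]], [0.7, [0.21, -0.52, 0.03], [0.0, 0.01, -0.31]], [0.7, [0.24, -0.51, 0.03], [0.0, 0.01, -0.3]], [0.7, [0.26, -0.49, 0.03], [0.0, 0.01, -0.31]], [0.7, [0.28, -0.49, 0.03], [0.0, 0.0, -0.3]], [0.7, [0.29, -0.47, 0.02], [0.0, 0.01, -0.31]], 
 [ 0.5096 -0.136   0.1402]
[0.7, [0.0, 0.0, 0.51], [0.0, -0.0, 0.0]], [0.7, [0.0, 0.0, 0.51], [0.0, -0.0, 0.0]], [0.7, [0.0, 0.0, 0.51], [0.0, -0.0, 0.0]], [0.7, [0.0, 0.0, 0.52], [0.0, -0.0, 0.0]], [0.7, [0.0, 0.0, 0.51], [0.0, -0.0, 0.0]], 
 [ 0.5095 -0.136   0.0122]
```

View pics/w3.png

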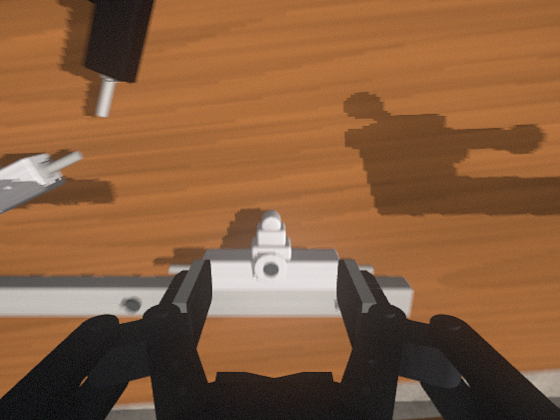

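Hanger a now lies against the fence: the fence edge and the hanger's back both run level at about row 278-290, with no gap visible. On to b.

Emit:
play_rows(
  series=[
    [0.7, [0.1, -0.55, 0.03], [0, 0.01, -0.31]],
    [0.7, [0.12, -0.54, 0.03], [0, 0.01, -0.31]],
    [0.7, [0.15, -0.54, 0.03], [0, 0.01, -0.31]],
    [0.7, [0.17, -0.53, 0.03], [0, 0.01, -0.31]],
    [0.7, [0.19, -0.52, 0.03], [0, 0.01, -0.31]],
    [0.7, [0.21, -0.52, 0.03], [0, 0.01, -0.31]],
    [0.7, [0.24, -0.51, 0.03], [0, 0.01, -0.3]],
    [0.7, [0.26, -0.49, 0.03], [0, 0.01, -0.31]],
  ],
)

```text
t: 8.5
tool_pos: [0.5205, -0.0836, 0.1343]
tool_rot: [0.377, -3.108, -0.0]
contact_force: [1.2, -0.4, 0.8]
opening: 0.0598
grip_force: 0.0
```

Emit:
play_rows(
  series=[
    [0.7, [0.28, -0.49, 0.03], [0, 0, -0.3]],
    [0.7, [0.29, -0.47, 0.02], [0, 0.01, -0.31]],
    [0.7, [0, 0, 0], [0, 0, 0]],
  ],
)

```text
t: 8.88
tool_pos: [0.5053, -0.1376, 0.1319]
tool_rot: [0.502, -3.089, -0.001]
contact_force: [0.4, 0.4, -0.0]
opening: 0.0601
grip_force: 0.0
```

Run:
```python
from h import *
o=snap('wrist','w4')
plan((.5095,-.136,.012,.325,5))
```

```text
8.925 [ 0.5056 -0.1367  0.1319] [-0.1  1.3  0.5] open 0.05958850088389201
[0.7, [-0.02, -0.0, 0.48], [0.0, -0.02, -0.0]], [0.7, [-0.02, -0.0, 0.48], [0.01, -0.02, -0.0]], [0.7, [-0.02, -0.01, 0.48], [0.0, -0.01, -0.0]], [0.7, [-0.02, -0.0, 0.48], [0.01, -0.02, -0.01]], [0.7, [-0.01, -0.0, 0.48], [0.0, -0.01, -0.0]], 
 [ 0.5092 -0.1358  0.0119]
```

View pics/w4.png

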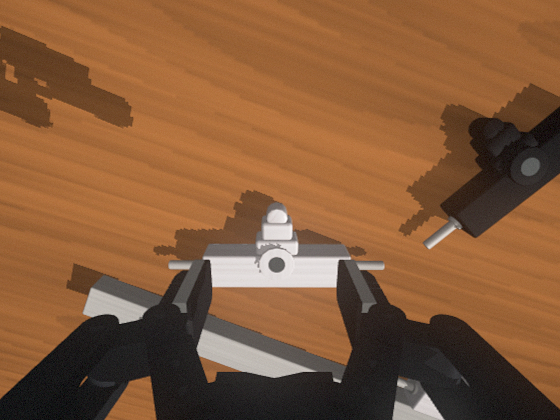

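The nose of b (tip at (277,212)) is centred and its cross bar is level in the view. The black look-alike, at the right, is clear of the fingers.

Emit:
play_rows(
  series=[
    [0.7, [-0.02, 0, 0.48], [0, -0.02, 0]],
    [0.7, [-0.02, 0, 0.48], [0, -0.02, 0]],
    [0.7, [-0.02, 0, 0.48], [0, -0.01, 0]],
    [0.7, [-0.02, 0, 0.48], [0, -0.02, 0]],
    [0.7, [-0.01, 0, 0.48], [0, -0.01, 0]],
    [0.7, [-0.1, 0, 0], [0, 0, 0]],
    [0.7, [-0.1, 0, 0], [0, 0, 0]],
    [0.7, [-0.1, 0, 0], [0, 0, 0]],
  ],
)

```text
t: 9.93
tool_pos: [0.5251, -0.1303, 0.0134]
tool_rot: [-0.509, 3.099, 0.002]
contact_force: [0.3, 0.2, 0.4]
opening: 0.0599
grip_force: 0.0
```

Emit:
play_rows(
  series=[
    [0.7, [-0.1, 0, 0], [0, 0, 0]],
    [0.7, [-0.1, 0, 0], [0, 0, 0]],
  ],
)

```text
t: 10.18
tool_pos: [0.5336, -0.1271, 0.0123]
tool_rot: [0.509, -3.099, -0.003]
contact_force: [-0.1, 0.5, -0.3]
opening: 0.0597
grip_force: 0.0
```

Run:
```python
from h import *
plan((.593,-.116,.011,-.105,14))
```

```text
10.175 [ 0.5336 -0.1271  0.0123] [-0.1  0.5 -0.3] open 0.05969307602447954
[0.7, [-0.09, -0.01, 0.0], [0.0, -0.0, 0.22]], [0.7, [-0.09, -0.01, 0.0], [0.0, -0.0, 0.22]], [0.7, [-0.09, -0.01, 0.0], [0.0, -0.0, 0.22]], [0.7, [-0.09, -0.0, 0.0], [0.0, -0.0, 0.22]], [0.7, [-0.08, -0.0, 0.0], [0.0, -0.0, 0.22]], [0.7, [-0.09, 0.0, 0.0], [0.0, -0.0, 0.22]], [0.7, [-0.08, 0.0, 0.0], [0.0, -0.0, 0.22]], [0.7, [-0.09, 0.01, 0.0], [0.0, -0.0, 0.22]], [0.7, [-0.08, 0.01, 0.0], [0.0, -0.0, 0.22]], [0.7, [-0.08, 0.01, 0.01], [0.0, -0.0, 0.22]], [0.7, [-0.09, 0.01, 0.0], [0.0, -0.0, 0.22]], [0.7, [-0.08, 0.02, 0.01], [0.0, -0.0, 0.22]], [0.7, [-0.08, 0.02, 0.0], [0.01, -0.0, 0.22]], [0.7, [-0.09, 0.02, 0.01], [0.0, -0.01, 0.22]], 
 [ 0.5931 -0.1159  0.0108]
```

Emit:
play_rows(
  series=[
    [0.7, [-0.09, -0.01, 0], [0, 0, 0.22]],
    [0.7, [-0.09, -0.01, 0], [0, 0, 0.22]],
    [0.7, [-0.09, -0.01, 0], [0, 0, 0.22]],
    [0.7, [-0.09, 0, 0], [0, 0, 0.22]],
    [0.7, [-0.08, 0, 0], [0, 0, 0.22]],
    [0.7, [-0.09, 0, 0], [0, 0, 0.22]],
    [0.7, [-0.08, 0, 0], [0, 0, 0.22]],
    [0.7, [-0.09, 0.01, 0], [0, 0, 0.22]],
  ],
)

```text
t: 11.18
tool_pos: [0.5676, -0.1204, 0.0116]
tool_rot: [0.122, -3.137, -0.004]
contact_force: [-0.8, -0.4, -0.8]
opening: 0.0595
grip_force: 0.5
```

Emit:
play_rows(
  series=[
    [0.7, [-0.08, 0.01, 0], [0, 0, 0.22]],
    [0.7, [-0.08, 0.01, 0.01], [0, 0, 0.22]],
    [0.7, [-0.09, 0.01, 0], [0, 0, 0.22]],
    [0.7, [-0.08, 0.02, 0.01], [0, 0, 0.22]],
    [0.7, [-0.08, 0.02, 0], [0, 0, 0.22]],
    [0.7, [-0.09, 0.02, 0.01], [0, 0, 0.22]],
  ],
)

```text
t: 11.92
tool_pos: [0.5927, -0.1159, 0.0102]
tool_rot: [-0.168, -3.135, -0.004]
contact_force: [-2.0, 0.9, 0.6]
opening: 0.06
grip_force: 0.9
```

Emit:
play_rows(
  series=[
    [0.7, [-0.05, 0, 0], [0, 0, 0]],
    [0.7, [-0.05, 0, 0], [0, 0, 0]],
    [0.7, [-0.05, 0, 0], [0, 0, 0]],
  ],
)

```text
t: 12.3
tool_pos: [0.6, -0.1167, 0.0102]
tool_rot: [-0.164, -3.135, -0.004]
contact_force: [-1.4, -0.3, 1.9]
opening: 0.0597
grip_force: 1.0
```

Emit:
play_rows(
  series=[
    [0.7, [-0.05, 0, 0], [0, 0, 0]],
  ],
)

```text
t: 12.42
tool_pos: [0.6009, -0.1168, 0.0099]
tool_rot: [-0.164, -3.131, -0.004]
contact_force: [-10.6, 0.7, 7.3]
opening: 0.0598
grip_force: 5.7
```

Contact came at (0.601, -0.117), where I predicted it. I'll press a little more, retreat, then check.

Emit:
play_rows(
  series=[
    [0.7, [-0.05, 0, 0], [0, 0, 0]],
    [0.7, [-0.05, 0, 0], [0, 0, 0]],
    [0.7, [0, 0, 0], [0, 0, 0]],
  ],
)

```text
t: 12.8
tool_pos: [0.6008, -0.1169, 0.0095]
tool_rot: [-0.163, -3.117, -0.006]
contact_force: [-25.3, 2.1, 18.7]
opening: 0.0599
grip_force: 12.8
```

Emit:
play_rows(
  series=[
    [0.7, [0.15, 0, 0], [0, 0, 0]],
    [0.7, [0.15, 0, 0], [0, 0, 0]],
    [0.7, [0.2, 0, 0], [0, 0, 0]],
    [0.7, [0.3, 0, 0], [0, 0, 0]],
    [0.7, [0.3, 0, -0.1], [0, 0, 0]],
    [0.7, [0.2, 0, -0.8], [0, 0, 0]],
    [0.7, [0.2, 0, -0.9], [0, 0, 0]],
    [0.7, [0.2, 0, -0.9], [0, 0, 0]],
  ],
)

```text
t: 13.8
tool_pos: [0.5218, -0.1087, 0.1463]
tool_rot: [-0.164, -3.135, -0.004]
contact_force: [0.1, -0.4, -0.3]
opening: 0.0595
grip_force: 0.0
```

Emit:
play_rows(
  series=[
    [0.7, [0.5, 0.6, -0.6], [0, 0, 0]],
    [0.7, [0.5, 0.6, -0.6], [0, 0, 0]],
    [0.7, [0.5, 0.6, -0.6], [0, 0, 0]],
    [0.7, [0.2, 0.6, -0.6], [0, 0, 0]],
    [0.7, [0, 0, 0], [0, 0, 0]],
  ],
)

```text
t: 14.42
tool_pos: [0.4517, 0.0202, 0.2688]
tool_rot: [0.16, 3.133, 0.003]
contact_force: [-0.8, -0.1, 0.1]
opening: 0.0595
grip_force: 0.0
```

Run:
```python
from h import *
o=snap('wrist','w5');print(o['tool_pos'],o['contact_force'])
big('w5','w5b',0,0,560,420)
```

```text
[0.45170476 0.02016314 0.26876828] [-0.77883132 -0.0516084   0.12862392]
```

View pics/w5b.png

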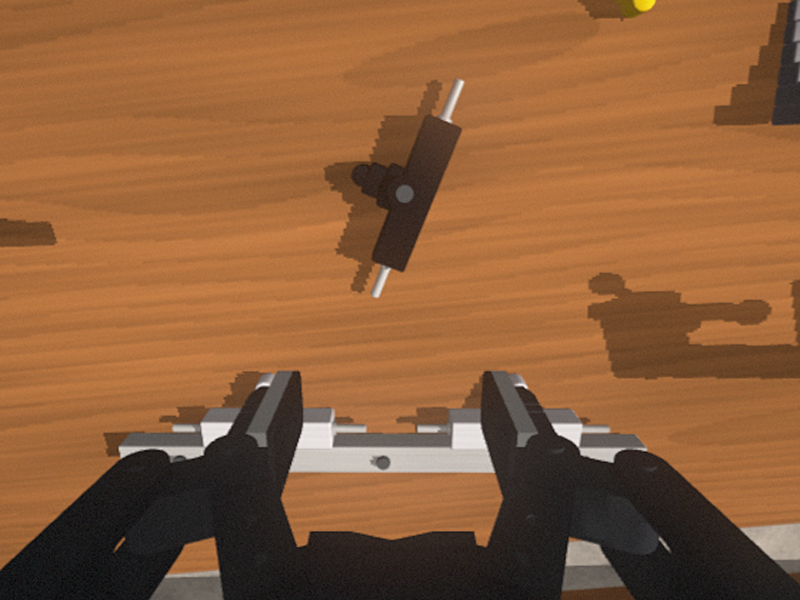

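Both hangers sit on the fence, a spanning columns 450-580 and b 200-335, and both are level with it. I'll use the last view for a close look from the outside cameras.

Run:
```python
from h import *
snap('scene','s1');snap('side','d1')
a=cv2.resize(cv2.imread('pics/s1.png')[185:320,280:390],None,fx=4.4,fy=4.4,interpolation=cv2.INTER_CUBIC)[:594,:400]
a=cv2.resize(cv2.imread('pics/s1.png')[185:320,282:388],(470,598),interpolation=cv2.INTER_CUBIC)
b=cv2.resize(cv2.imread('pics/d1.png')[140:230,245:395],(330,198),interpolation=cv2.INTER_CUBIC)
m=np.zeros((598,800,3),np.uint8);m[:,:470]=a;m[:198,470:]=b;cv2.imwrite('pics/m1.png',m)
```

```text
(no output)
```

View pics/m1.png

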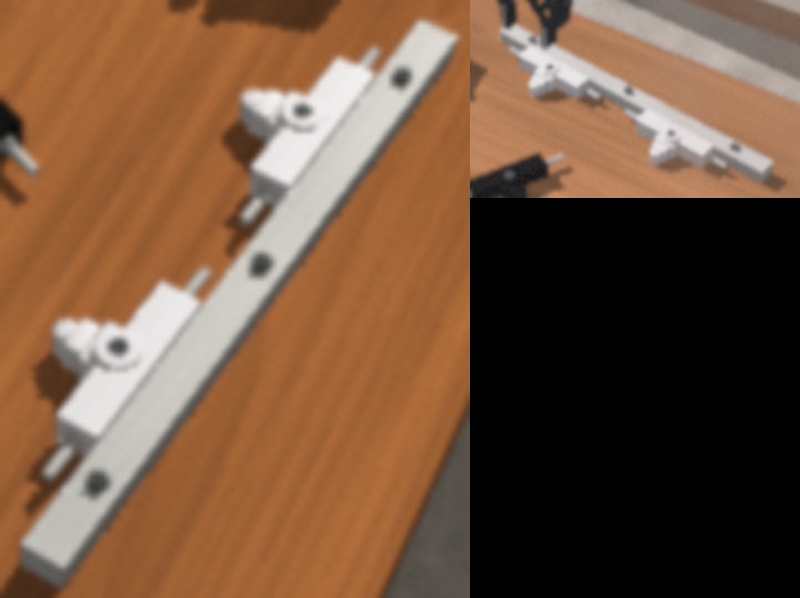

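Both backs are flush with the fence, with no wood showing between them (a from (375,75) to (290,190), b from (200,300) to (95,445)). The arm is clear, so I'm handing the job in.

```bash
python3 -c "
from station import ctrl
print(ctrl.finish_job())"
```

```text
the job is handed in; nothing more can be done
None
```

I slid both bare hangers along the bench until they lay square and flush against the fence, and handed the job in at about 14.5 s of the 51 s; no verdict came back, but the final pictures show no gap at either back, and the arm only pushed the two hangers.

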